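Load the grid plate in the grind-check stand

TASK

Set up the grind-check stand: take the glass grid plate that lies on the bar by its orange tab, lay it on the stage in front of the two spring clips and slide it in, ramped end first, so that both clips ride up over it and snap down into its notches and it is fully home; ease it in, without ramming it into the stop or bending the clips up. Then let go of it and swing the loupe fully over it, leaving the blue cup and the tea tin where they stand.

Things in the scene. Friction and masses are not known exactly. Their poses are not given: they have to be found in the camera images.
- grind_stand: Fixed inspection stand, 164 x 120 mm, grey deck 30 mm above the worktop. Origin on the worktop; +x is the way the plate slides in, +y to the left of that, z up. Deck from x = -80 to +84, y = -60 to +60 mm, with an opal light window at x = -10, y = 0. Open deck at the -x end, then guide rails (point channel_mouth), clips and the stop (point stop_rearmost)
- channel_mouth (a point): point on the deck at stand x = -30, y = 0, where the two steel guide rails, 4 mm high, become parallel: from here to x = +80 they leave a channel 60 mm wide (y = -30 to +30). Before it their mouths flare to about 75 mm wide at x = -52
- stop_rearmost (a point): point on the deck at stand x = +58, y = 0: rearmost place of the hard stop face, the front of a black clip bar (54 mm wide, 12 mm high) in the channel. The bar is clamped anywhere along 20 mm and its setting is NOT measured: the stop face lies at x = 38 to 58. The clip noses stand 41 mm before it (x = -3 to 17), with tips 9 mm further towards -x
- clip_left (a joint): steel leaf clip at stand y = +22, 8 mm wide, on the clip bar: hinge angle, rad, positive = nose up. Round nose (radius 3.5 mm) 57 mm from the hinge, its tip turned up 9 mm further on. Spring presses down: 0.6 N at the nose at 0, 1.9 N at 0.096. 0 = free, nose 1.5 mm over the deck; 0.096 = nose on top of the plate's side rail; 0.044 = snapped into its notch; over 0.17 = bent
- clip_right (a joint): the same for the clip at stand y = -22
- grid_plate: Loose measuring plate 100 (x) x 56 (y) mm, about 0.12 kg: glass pane with engraved grid in a black frame. Origin: middle of its underside; +x to the ramped leading end, z up. Middle 4 mm thick; side rails (16 to 28 mm either side of the middle) 7 mm thick. Pushing it in takes 5 to 10 N up the ramps and 4 to 8 N along the crests, and dips as the noses drop; against the stop the force rises sharply
- plate_lead (a point): middle of the lower leading edge, plate x = +50. Here the side rails are 1 mm thick and ramp up to 7 mm at x = +34. Home, this edge is 0 to 2.5 mm short of the stop face
- plate_notches (a point): plate x = +10, y = 0, 4 mm up: midway between the two notches in the tops of the side rails, 3 mm deep, 11 mm long between their upper edges with sloping walls and 4 mm of flat floor; the clip noses belong in them
- plate_tab (a point): middle of the top of the plate's orange grip tab, at the trailing end, 35 mm above the underside, plate x = -40. The tab stands across the plate: 10 mm thick along x, 40 mm wide along y, 28 mm clear above the rails; pinch it with the fingers closing along the plate's x
- loupe (a joint): hinge of the loupe arm about the upright post, rad: 0 = fully over the light window (end stop), positive = swung aside, counter-clockwise from above, over the stand's -x, -y corner; starts at 1.75 to 2.05. Light friction (0.5 N at the knob), stays where it is left. Black ring 44 mm across, 42 to 54 mm above the deck, its middle 52 mm from the post axis: it passes above the plate's tab
- loupe_knob (a point): top of the round black knob on the loupe's free end, 76 mm above the deck, 14 mm diameter, 22 mm free height below this point, 79 mm from the post axis; at joint 0 it lies on the stand's +y side of the post
- loupe_post (a point): point on the upright axis about which the loupe swings, 42 mm above the deck, at stand x = -10, y = -52
- clear_screen (a point): point on the robot-side face of the fixed, clear, nearly invisible acrylic screen behind the stand, which stands upright across world x, 1 m high, reaching 0.2 m to either side (world y) of this point; keep the wrist and gripper off it
- blue_cup: bystander, loose; small blue cup with an ear, 65 x 83 x 53 mm; origin under its centre, z up
- tea_tin: bystander, loose; green tin with wooden lid, 70 mm wide, 100 mm high; origin under its middle

How it is judged:
On the way, in this order (a step that is already met when the one before it is completed fails the run):
1. both clips ride on top of the plate's side rails (value of joint each of clip_left, clip_right above 0.078 rad), for 0.05 s.
2. both clips have snapped down into the plate's notches (value of joint clip_left between 0.025 and 0.056 rad and value of joint clip_right between 0.025 and 0.056 rad and x of grid_plate in the frame of grind_stand above -0.019 m), for 0.3 s.
At the end, for the whole second after the job is handed in: The plate lies still in the stand with both clips down in its notches (clip angles 0.025 to 0.056 rad, plate's middle less than 19 mm short of the stand's middle along x) and the loupe is swung over it to within 0.07 rad of its end stop (all of step 2 and value of joint loupe below 0.07 rad and linear speed of grid_plate below 0.01 m/s); the robot touches nothing.
It fails at once if the plate is rammed or dropped: pressed against the stand with more than 25 N (contact force between grid_plate and grind_stand above 25 N).
It fails at once if a clip is bent up by more than 0.17 rad (value of joint any of clip_left, clip_right above 0.17 rad).
It fails at once if the blue cup or the tea tin is shifted by more than 25 mm (distance of any of blue_cup, tea_tin from where it was at the start of the episode above 0.025 m).
It also fails if it takes over 72 s, if anything falls off the work surface, if the arm or the gripper's body presses on something with over 40 N, if the wrist force passes 120 N, or if a joint passes its speed limit or range.

ROBOT

A 7-joint arm with a two-finger parallel gripper is mounted at the origin on a cart in front of the work surface, level with it; the furniture and walls round the work are solid. World frame = base frame: x ahead of the robot, y to its left, z up, the work surface at z = 0. Lengths are in m, angles in rad, forces in N, time in s.
With the tool pointing down it reaches from about 0.425 to 1.025 m from the base axis. Payload 9.4 kg.
Tool frame: the origin (TCP) lies between the finger pads; the fingertips stand 17 mm ahead of it and the grasp point (between the pads) lies 2 mm behind it (robot.tcp_to_tips is the distance from the TCP to the fingertips, in m); z points along the fingers, y is the line along which they close (so a half turn about z gives the same grasp; the last joint's range is limited). The gripper opens to 93 mm and grips with 3 to 60 N. Pads are 15 mm wide; open, the fingers measure 128 mm over their backs; the gripper's body (75 mm by 188 mm) begins 65 mm behind the grasp point.
Start: joints at [-1.262, 0.599, -0.003, 1.599, 0.002, 0.943, -0.08], TCP at [0.273, 0.672, 0.236] pointing down, gripper open.
Joint ranges: [-2.57, 2.57], [-0.35, 1.97], [-1.29, 1.29], [0.11, 2.56], [-1.05, 4.19], [0.11, 1.86], [-2.63, 2.63]. Speed limits (rad/s): [2.22, 2.22, 3.01, 3.01, 3.14, 3.14, 3.14].

INTERFACE

Orientations are given as a rotation vector (axis times angle).
In Python, from station import robot gives the robot as it stands. The module is installed in compiled form; this text tells all that it offers.
- The arm moves only by the tool move_arm, never from a script. Its argument "commands" is one flat list of numbers, 5 for each row, row after row: the shift along the tool's x, y, z in m, then the turn about the tool's z in rad, then the finger opening in m, from 0 to 0.093. In form: [tx, ty, tz, spin, fingers, tx, ty, tz, spin, fingers, ...]. A call has 1 to 5 rows; each row is the pose to reach, as a shift and turn from the pose commanded when the call began, along the tool's axes at that moment; what a row does not reach only later rows make up. A row lasts 1/12 s, in which the tool goes at most 41.7 mm and 7.16 degrees, less where a joint would pass 70% of its speed; a pose out of reach is approached as far as the arm can. A call with a gripper value outside its range is refused whole. The fingers move at their own pace and stop on an object; "squeeze" is the grip in N (left out, the last holds). Time passes only in rows, so rows that repeat a pose let the fingers close. It gives the time, the measured TCP pose, the force, the opening and the grip force at its end, in the units of the state.
- robot.read_state(): the state, without advancing time (a new reading comes with each control period).
- robot.camera(name): name is "scene" or "top"; returns the picture (420x560x3 uint8, blue, green, red); there is no depth.
- robot.camera_params(name): a dict with "mtx" (3x3 intrinsics, pixels), "rvec" (rotation vector, rad) and "tvec" (3), from world to camera coordinates, as OpenCV has them. Camera axes: x right, y down, z forward; pixel columns grow to the right and rows downward; lengths in m; the calibration is good to about 2 mm. A picture is of the moment at which its call begins. camera_params takes no time and is no camera call.
- robot.finish_job(): hands the job in; it is judged then, once.
The state is a dict: "time": time; "joint_pos": joint angles; "joint_velocities": joint speeds; "effort": joint torques, N m; "tcp_pos": TCP position; "tool_rot": TCP orientation; "contact_force": force on the tool from outside, world axes, zero at the start; "wrist_torque": the same for the moment, N m; "opening": finger opening in m; "finger_force": force on a finger pad.
Only numpy, scipy, OpenCV 4.12 (cv2) and the standard library are available. Lean on these libraries where they do the work, as an engineer would, in place of code of your own. Each camera call takes 0.05 s, during which the arm holds its last target. There are 200 camera calls.

## Working session

There is one attempt and no reset: what is moved stays moved. The work goes in short steps, Python scripts to look and compute and a tool call to move; the robot and the scene stay as the last step left them, time stands still between calls to the robot, and variables do not carry over. Pictures are saved under pics/ and viewed, at most 10 in all, crops included, and the job is handed in when it is done.

Besides the shell and the picture viewer there is one more tool, called after ">>>" as name(argument=value, ...) on one line, values as JSON. move_arm: Moves the arm, as the interface text tells. Its arguments: {"type":"object","properties":{"commands":{"type":"array"},"squeeze":{"type":"number"}},"required":["commands"]}

```bash
mkdir -p pics
python3 - <<'E'
from station import robot
import cv2
s=robot.read_state();print(s)
for n in("scene","top"):
    cv2.imwrite(f"pics/{n}0.png",robot.camera(n));p=robot.camera_params(n);print(n,p)
E
```

```text
{'time': 0.0, 'joint_pos': array([-1.26168307,  0.60010574, -0.00254765,  1.60012414,  0.00181536,
        0.94290025, -0.07980561]), 'joint_velocities': array([-0.0004198 , -0.00086288,  0.000189  , -0.00096695,  0.00070452,
        0.00016425, -0.00084762]), 'effort': array([-1.32704528e-03, -7.65056205e+01,  1.49760861e+00, -2.52340937e+01,
       -5.23011305e-02,  1.68832799e-02,  1.80539578e-04]), 'tcp_pos': array([0.27266903, 0.67127373, 0.23477595]), 'tool_rot': array([-6.02153345e-01, -3.08319657e+00,  2.40106950e-03]), 'contact_force': array([ 0.90036436, -0.39621551,  0.2615196 ]), 'wrist_torque': array([-0.03099931, -0.02631668, -0.01924453]), 'finger_force': 0.0, 'opening': 0.09261453253072865}
scene {'mtx': array([[504.14109733,   0.        , 284.20794622],
       [  0.        , 504.14109733, 218.45546861],
       [  0.        ,   0.        ,   1.        ]]), 'rvec': array([ 0.94182812, -2.1666971 ,  1.38940845]), 'tvec': array([0.594141  , 0.12409934, 0.98075456])}
top {'mtx': array([[391.0337658 ,   0.        , 282.9774734 ],
       [  0.        , 391.0337658 , 207.01836705],
       [  0.        ,   0.        ,   1.        ]]), 'rvec': array([ 2.24888697, -1.92006194,  0.22568128]), 'tvec': array([0.31235288, 0.57332033, 0.80074375])}
```

View pics/scene0.png

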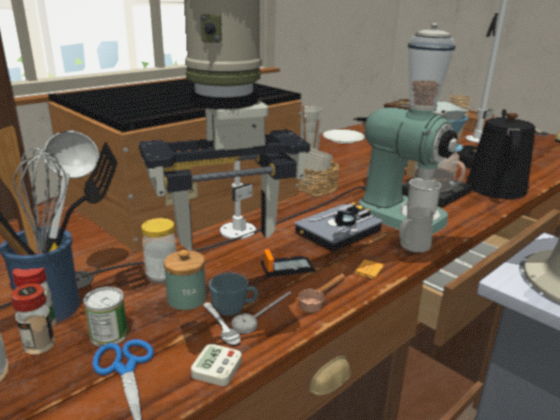

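View pics/top0.png

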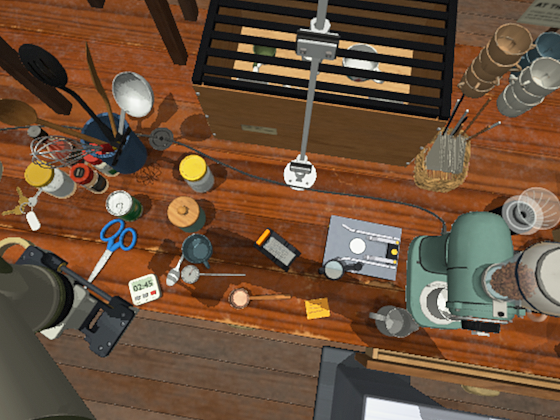

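The stand shows at about (363,246) in the top view, the plate at (279,250) with its orange tab at (263,238), the cup at (197,248) and the tin at (186,213). I'll zoom in on them next.

```bash
cat > h.py <<'E'
import numpy as np,cv2
from station import robot
def P(n):
    p=robot.camera_params(n);R=cv2.Rodrigues(p["rvec"])[0];return p["mtx"],R,np.ravel(p["tvec"])
def ray(n,u,v,z):
    K,R,t=P(n);d=R.T@np.linalg.inv(K)@[u,v,1];c=-R.T@t;return c+d*(z-c[2])/d[2]
def proj(n,X):
    p=robot.camera_params(n);return cv2.projectPoints(np.float64(X).reshape(-1,3),p["rvec"],p["tvec"],p["mtx"],None)[0].reshape(-1,2)
E
python3 - <<'E'
from h import *
a=cv2.imread("pics/top0.png")[205:290,240:420];b=cv2.imread("pics/scene0.png")[190:285,250:400]
a=cv2.resize(a,(792,374),interpolation=cv2.INTER_CUBIC);cv2.imwrite("pics/c1.png",a)
b=cv2.resize(b,(750,475),interpolation=cv2.INTER_CUBIC);cv2.imwrite("pics/c2.png",b)
for n in("top","scene"):
    K,R,t=P(n);print(n,-R.T@t)
print(ray("top",363,246,.03),ray("top",263,238,.035),ray("top",290,263,0),ray("top",197,248,0.05),ray("top",186,213,0.1))
E
```

```text
top [0.31959562 0.36804553 0.91096225]
scene [-0.17811505  1.01625313  0.51554659]
[0.4647713  0.20669737 0.03      ] [0.44656831 0.43282689 0.035     ] [0.40387769 0.36384468 0.        ] [0.39959973 0.57184149 0.05      ] [0.46429127 0.59846336 0.1       ]
```

View pics/c1.png

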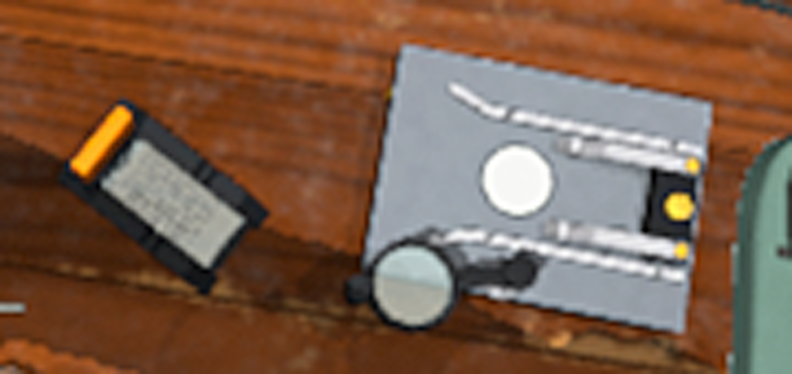

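View pics/c2.png

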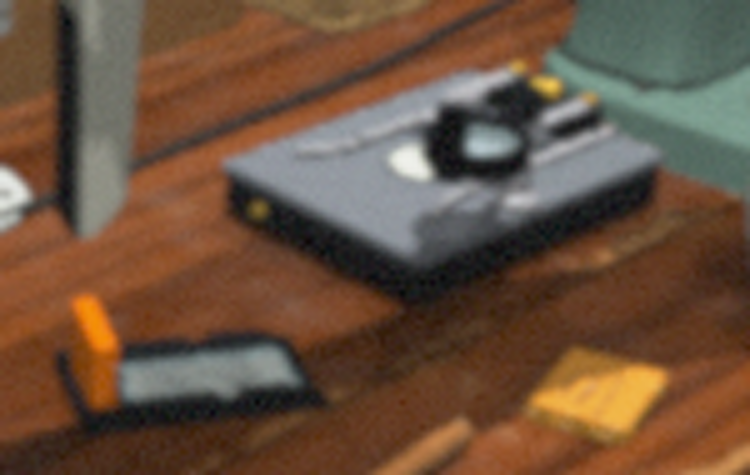

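The zoomed top crop shows three deck corners at (402,45), (712,100) and (685,330), and the window at (517,180). The plate's corners are at about (120,100), (60,180), (208,292) and (268,213), with the orange tab at its upper left. The loupe sits at (413,285) and its knob at (357,290). I'll turn these into poses.

```bash
cat >> h.py <<'E'
def deckpose(img,n="top",roi=(310,205,420,290)):
    # grey deck mask -> hull quadrilateral
    x0,y0,x1,y1=roi;c=img[y0:y1,x0:x1];h=cv2.cvtColor(c,cv2.COLOR_BGR2HSV)
    m=((h[...,1]<75)&(h[...,2]>100)&(h[...,2]<235)).astype(np.uint8)
    return m
def orange(img,roi):
    x0,y0,x1,y1=roi;h=cv2.cvtColor(img[y0:y1,x0:x1],cv2.COLOR_BGR2HSV)
    m=((h[...,0]>8)&(h[...,0]<24)&(h[...,1]>190)&(h[...,2]>150)).astype(np.uint8)
    return m
E
python3 - <<'E'
from h import *
def cr(u,v):return u/4.4+240-.39, v/4.4+205-.39
c=[ray("top",*cr(*p),.03)[:2] for p in((402,45),(712,100),(685,330))]
A,B,C=c
print("corners",c,"len",np.linalg.norm(A-B),np.linalg.norm(B-C))
ux=B-A;uy=B-C
print("angles",np.degrees(np.arctan2(ux[1],ux[0])),np.degrees(np.arctan2(uy[1],uy[0]))-90)
th=np.arctan2(ux[1],ux[0]);mid=(A+C)/2
R=np.array([[np.cos(th),-np.sin(th)],[np.sin(th),np.cos(th)]])
print("origin",mid-R@[.002,0])
w=ray("top",*cr(517,180),.03)[:2];print("window",w,"in stand",R.T@(w-(mid-R@[.002,0])))
k=ray("top",*cr(357,290),.106)[:2];post=(mid-R@[.002,0])+R@[-.01,-.052];print("knob",k,"post",post,"dist",np.linalg.norm(k-post), R.T@(k-post))
q=[ray("top",*cr(*p),z)[:2] for p,z in(((120,100),.007),((60,180),.007),((208,292),.002),((268,213),.002))]
print("plate",q,[np.linalg.norm(q[i]-q[i-1]) for i in range(4)])
lead=(q[2]+q[3])/2;tr=(q[0]+q[1])/2
print("mid",(lead+tr)/2,"ang",np.degrees(np.arctan2(*(lead-tr)[::-1])))
img=cv2.imread("pics/top0.png");m=orange(img,(245,220,285,260));ys,xs=np.nonzero(m);print(len(xs),cv2.minAreaRect(np.stack([xs+245,ys+220],1).astype(np.int32)))
u,v=xs.mean()+245,ys.mean()+220;print("tab@.03",ray("top",u,v,.03))
img=cv2.imread("pics/scene0.png");m=orange(img,(255,240,285,280));ys,xs=np.nonzero(m);print(len(xs),xs.mean()+255,ys.mean()+240,xs.min()+255,ys.min()+240)
s=robot.read_state();Rt=cv2.Rodrigues(s["tool_rot"])[0];print(Rt.round(3))
E
```

```text
corners [array([0.52494401, 0.28754735]), array([0.52121703, 0.12455891]), array([0.40151796, 0.12769012])] len 0.16303104411615515 0.1197400165716815
angles -91.3099266013008 -91.49845928772957
origin [0.46327671 0.20961821]
window [0.46376807 0.21998507] in stand [-0.01037538  0.00025424]
knob [0.38884077 0.30014134] post [0.4115189  0.22080434] dist 0.0825145837455847 [-0.07879783 -0.0244859 ]
plate [array([0.47693856, 0.43014652]), array([0.42971941, 0.45429501]), array([0.3845552 , 0.36815399]), array([0.43031291, 0.34322446])] [np.float64(0.09863770024399), np.float64(0.05303581336270133), np.float64(0.09726295139464534), np.float64(0.052108052986850235)]
mid [0.43038152 0.39895499] ang -117.94075666327397
91 ((262.56097412109375, 236.54879760742188), (4.997560501098633, 18.27233123779297), 38.65980911254883)
tab@.03 [0.45036342 0.43476015 0.03      ]
108 268.9537037037037 257.21296296296293 264 249
[[-0.927  0.376 -0.   ]
 [ 0.376  0.927 -0.001]
 [-0.    -0.001 -1.   ]]
```

>>> move_arm(commands=[-0.034,-0.02,0,0,0.093,-0.067,-0.04,0,0,0.093,-0.1,-0.06,0,0,0.093,-0.134,-0.08,0,0,0.093,-0.167,-0.1,0,0,0.093], squeeze=25)

```text
time: 0.52
tcp_pos: [0.3907, 0.5144, 0.2353]
tool_rot: [-0.602, -3.083, 0.001]
contact_force: [0.6, -0.5, -0.1]
opening: 0.0929
finger_force: 0.0
```

>>> move_arm(commands=[-0.03,-0.02,0.02,0.03,0.093,-0.06,-0.04,0.05,0.07,0.093,-0.086,-0.053,0.08,0.103,0.093,-0.086,-0.053,0.1,0.103,0.093,-0.086,-0.053,0.1,0.103,0.093])

```text
time: 0.93
tcp_pos: [0.4498, 0.4305, 0.1314]
tool_rot: [-0.766, -3.044, 0.011]
contact_force: [-0.3, -0.5, -0.2]
opening: 0.093
finger_force: 0.0
```

Run:
```python
from h import *
s=robot.read_state();R=cv2.Rodrigues(s["tool_rot"])[0];print(s["time"],s["tcp_pos"],R.round(3).tolist(),s["contact_force"])
d=np.r_[.4497,.4345,.028]-s["tcp_pos"];print("shift",R.T@d)
im=robot.camera("scene")[200:300,220:320];cv2.imwrite("pics/s1.png",cv2.resize(im,(600,600),interpolation=cv2.INTER_CUBIC))
```

```text
0.9333 [0.44976547 0.43050234 0.13135588] [[-0.881, 0.473, -0.004], [0.473, 0.881, -0.006], [0.001, -0.007, -1.0]] [-0.33079257 -0.51592238 -0.21669328]
shift [0.00188462 0.00424533 0.10332884]
```

View pics/s1.png

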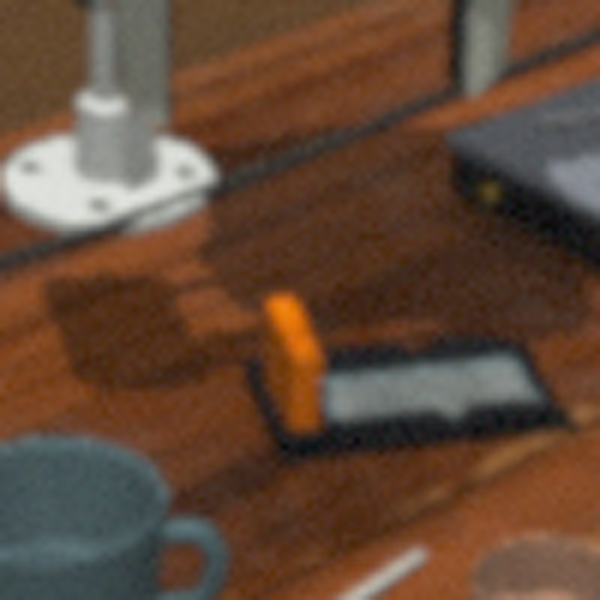

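The scene crop shows the fingers above the scene and clear of everything. The tab at crop (293,360) is standing free. Going down.

>>> move_arm(commands=[0.001,0.002,0.035,0,0.093,0.001,0.003,0.065,0,0.093,0.001,0.003,0.085,0,0.093,0.001,0.003,0.085,0,0.093,0.001,0.003,0.085,0,0.093])

```text
time: 1.4
tcp_pos: [0.4494, 0.4393, 0.0512]
tool_rot: [-0.757, -3.048, -0.0]
contact_force: [-0.9, 0.5, 0.5]
opening: 0.0932
finger_force: 0.0
```

Run:
```python
from h import *
s=robot.read_state();R=cv2.Rodrigues(s["tool_rot"])[0];print(s["time"],s["tcp_pos"],R.round(3).tolist())
d=np.r_[.4497,.4345,.028]-s["tcp_pos"];print("shift",R.T@d)
```

```text
1.4 [0.44936651 0.43932309 0.05124352] [[-0.884, 0.468, -0.001], [0.468, 0.884, 0.0], [0.001, -0.0, -1.0]]
shift [-0.0025667  -0.00410331  0.0232424 ]
```

>>> move_arm(commands=[-0.003,-0.004,0.012,0,0.093,-0.003,-0.004,0.023,0,0.093,-0.003,-0.004,0.023,0,0.093,-0.003,-0.004,0.023,0,0.06,-0.003,-0.004,0.023,0,0.03])

```text
time: 1.82
tcp_pos: [0.4512, 0.4337, 0.0287]
tool_rot: [0.76, 3.048, 0.002]
contact_force: [-0.1, 0.4, -0.6]
opening: 0.0841
finger_force: 0.0
```

>>> move_arm(commands=[0,0,0,0,0,0,0,0,0,0,0,0,0,0,0,0,0,0,0,0,0,0,0,0,0])

```text
time: 2.23
tcp_pos: [0.451, 0.4329, 0.0277]
tool_rot: [0.76, 3.048, 0.0]
contact_force: [0.2, 0.7, -1.0]
opening: 0.051
finger_force: 0.0
```

>>> move_arm(commands=[0,0,0,0,0,0,0,0,0,0,0,0,0,0,0,0,0,0,0,0,0,0,0,0,0])

```text
time: 2.65
tcp_pos: [0.451, 0.4329, 0.0276]
tool_rot: [0.76, 3.048, -0.0]
contact_force: [0.8, -1.0, -0.5]
opening: 0.0177
finger_force: 0.0
```

>>> move_arm(commands=[0,0,0,0,0,0,0,0,0,0,0,0,0,0,0,0,0,0,0,0,0,0,0,0,0])

```text
time: 3.07
tcp_pos: [0.451, 0.433, 0.0276]
tool_rot: [0.76, 3.048, 0.0]
contact_force: [-0.3, 0.5, -0.5]
opening: 0.01
finger_force: 25.0
```

>>> move_arm(commands=[0,0,-0.025,0,0,0,0,-0.048,-0.12,0,0,0,-0.048,-0.24,0,0,0,-0.048,-0.36,0,0,0,-0.048,-0.464,0])

```text
time: 3.48
tcp_pos: [0.451, 0.4329, 0.0762]
tool_rot: [0.029, 3.141, 0.0]
contact_force: [-1.3, -1.1, -0.5]
opening: 0.0098
finger_force: 25.0
```

>>> move_arm(commands=[0,0,0,0,0,0,0,0,0,0,0,0,0,0,0])

```text
time: 3.73
tcp_pos: [0.4509, 0.4327, 0.0754]
tool_rot: [-0.045, -3.141, 0.001]
contact_force: [0.2, 0.1, -1.8]
opening: 0.0099
finger_force: 25.0
```

```bash
cat >> h.py <<'E'
O=np.array([.4633,.2096]);TH=np.radians(-91.4)
RS=np.array([[np.cos(TH),-np.sin(TH)],[np.sin(TH),np.cos(TH)]])
def st():
    s=robot.read_state();R=cv2.Rodrigues(s["tool_rot"])[0]
    print("t",s["time"],"tcp",s["tcp_pos"].round(4),"F",s["contact_force"].round(1),"open",s["opening"],"R",R.round(3).tolist())
    print("stand xy of tcp",(RS.T@(s["tcp_pos"][:2]-O)).round(4),"yaw of tool y",np.degrees(np.arctan2(R[1,1],R[0,1])))
    return s,R
def shift(x,y,z):
    s,R=st();w=np.r_[O+RS@[x,y],z];print("shift",(R.T@(w-s["tcp_pos"])).round(4))
E
python3 - <<'E'
from h import *
shift(-.132,0,.0756)
im=robot.camera("top");cv2.imwrite("pics/t2.png",cv2.resize(im[190:290,230:420],(798,420),interpolation=cv2.INTER_CUBIC))
E
```

```text
t 3.7333 tcp [0.4509 0.4327 0.0754] F [ 0.2  0.1 -1.8] open 0.00993181647475707 R [[-1.0, 0.028, -0.0], [0.028, 1.0, -0.0], [0.0, -0.0, -1.0]]
stand xy of tcp [-0.2227 -0.0179] yaw of tool y 88.37028255283191
shift [-0.0182 -0.0907 -0.0001]
```

View pics/t2.png

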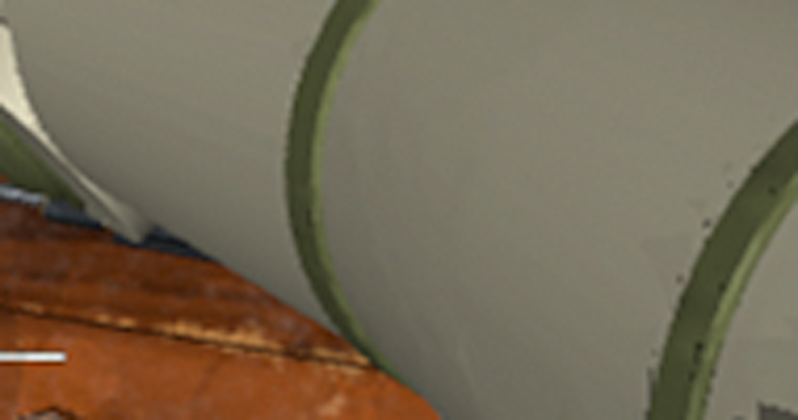

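The top view is blocked by the arm, so I'll use the scene camera after moving to the channel front.

>>> move_arm(commands=[-0.008,-0.03,0,0,0,-0.016,-0.06,0,-0.003,0,-0.0195,-0.09,0,-0.003,0,-0.0195,-0.09,0,-0.003,0,-0.0195,-0.09,0,-0.003,0])

```text
time: 4.2
tcp_pos: [0.4687, 0.3405, 0.0756]
tool_rot: [-0.041, -3.141, 0.002]
contact_force: [-0.4, 0.5, -2.0]
opening: 0.0098
finger_force: 25.0
```

Run:
```python
from h import *
shift(-.132,0.0015,.0756)
im=robot.camera("scene");cv2.imwrite("pics/s2full.png",im);cv2.imwrite("pics/s2.png",cv2.resize(im[185:275,250:390],(798,513),interpolation=cv2.INTER_CUBIC))
# predicted plate corners/lead from hand pose
s=robot.read_state();x,y=RS.T@(s["tcp_pos"][:2]-O);z=s["tcp_pos"][2]-.0276;y-=.0015
for a,b,h in((90,28,0),(90,-28,0),(50,28,7),(-10,-28,0)):
    w=O+RS@[x+a/1e3,y+b/1e3];p=proj("scene",[*w,z+h/1e3])[0];print((a,b,h),((p-[250,185])*5.7).round(0))
```

```text
t 4.2 tcp [0.4687 0.3405 0.0756] F [-0.4  0.5 -2. ] open 0.009806594890593165 R [[-1.0, 0.026, -0.0], [0.026, 1.0, -0.001], [0.0, -0.001, -1.0]]
stand xy of tcp [-0.131   0.0022] yaw of tool y 88.48900146664423
shift [0.0007 0.001  0.    ]
(90, 28, 0) [381. 169.]
(90, -28, 0) [488. 217.]
(50, 28, 7) [308. 180.]
(-10, -28, 0) [298. 295.]
```

View pics/s2.png

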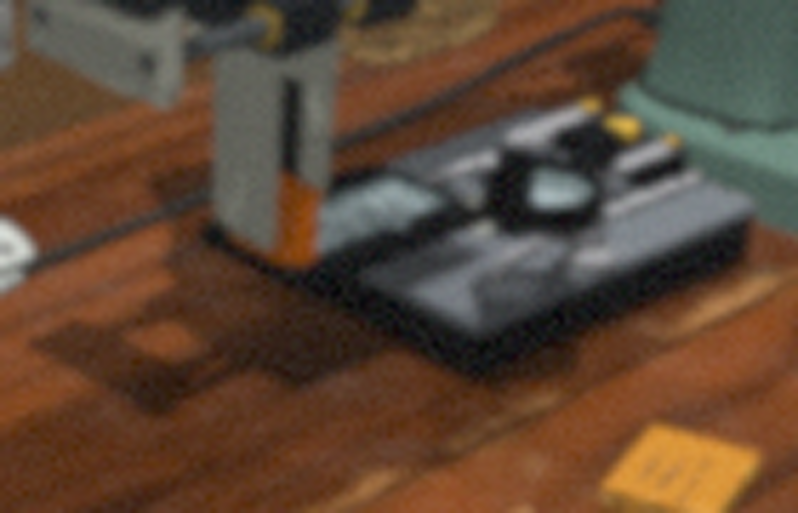

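The crop shows the plate held level, with its leading right corner at about (488,215), where I predicted it. It's over the open deck and clear of the loupe. Lowering it slowly.

>>> move_arm(commands=[0.0007,0,0.006,0,0,0.0007,0,0.011,0,0,0.0007,0,0.014,0,0,0.0007,0,0.016,0,0,0.0007,0,0.016,0,0])

```text
time: 4.67
tcp_pos: [0.467, 0.3429, 0.0588]
tool_rot: [-0.033, -3.141, 0.001]
contact_force: [0.3, -0.3, -1.5]
opening: 0.0097
finger_force: 25.0
```

Run:
```python
from h import *
shift(-.132,0.0015,.058)
im=robot.camera("scene");cv2.imwrite("pics/s3.png",cv2.resize(im[185:275,250:390],(798,513),interpolation=cv2.INTER_CUBIC))
for a in((-80,-60,30),(-80,60,30),(84,-60,30),(-52,-37.5,34),(-52,37.5,34),(-30,-30,34)):
    w=O+RS@(np.array(a[:2])/1e3);p=proj("scene",[*w,a[2]/1e3])[0];print(a,((p-[250,185])*5.7).round(0))
```

```text
t 4.6667 tcp [0.467  0.3429 0.0588] F [ 0.3 -0.3 -1.5] open 0.009724075704089556 R [[-1.0, 0.021, -0.001], [0.021, 1.0, -0.001], [0.001, -0.001, -1.0]]
stand xy of tcp [-0.1333  0.0004] yaw of tool y 88.79970187862284
shift [-0.0011 -0.0013  0.0008]
(-80, -60, 30) [482. 320.]
(-80, 60, 30) [254. 210.]
(84, -60, 30) [760. 197.]
(-52, -37.5, 34) [489. 267.]
(-52, 37.5, 34) [346. 200.]
(-30, -30, 34) [513. 243.]
```

View pics/s3.png

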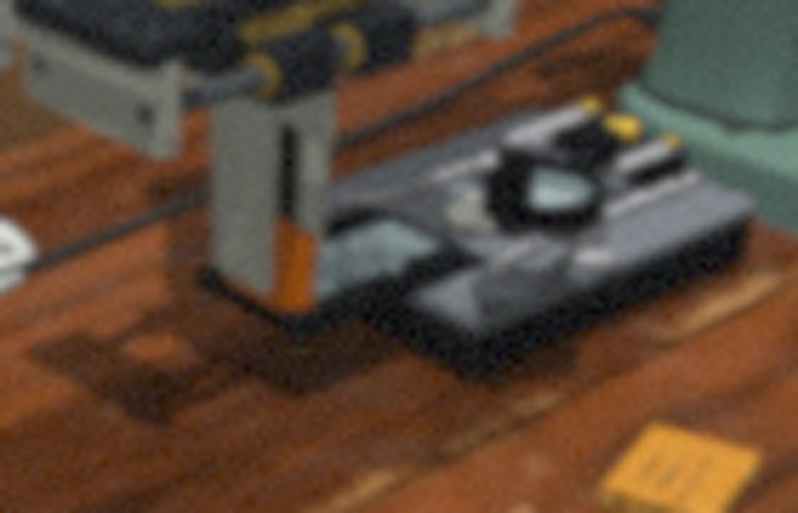

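The plate is level about 1 mm over the deck. Its leading right corner at (478,262) is inside the flared rail mouth. Sliding into the channel and watching the forces.

>>> move_arm(commands=[-0.001,-0.005,0.0008,0.003,0,-0.001,-0.009,0.0008,0.003,0,-0.001,-0.013,0.0008,0.003,0,-0.001,-0.017,0.0008,0.003,0,-0.001,-0.017,0.0008,0.003,0])

```text
time: 5.13
tcp_pos: [0.4683, 0.324, 0.0589]
tool_rot: [-0.041, -3.141, 0.001]
contact_force: [0.4, -0.0, -2.3]
opening: 0.0102
finger_force: 25.0
```

Run:
```python
from h import *
shift(-.111,0.0015,.0578)
```

```text
t 5.1333 tcp [0.4683 0.324  0.0589] F [ 0.4 -0.  -2.3] open 0.010206694267374531 R [[-1.0, 0.026, -0.0], [0.026, 1.0, -0.001], [0.0, -0.001, -1.0]]
stand xy of tcp [-0.1145  0.0022] yaw of tool y 88.50711713916965
shift [ 0.0007 -0.0035  0.0011]
```

>>> move_arm(commands=[0.0005,-0.003,0.0008,0,0,0.0005,-0.006,0.0012,0,0,0.0005,-0.009,0.0012,0,0,0.0005,-0.011,0.0012,0,0,0.0005,-0.011,0.0012,0,0])

```text
time: 5.55
tcp_pos: [0.4674, 0.3139, 0.0576]
tool_rot: [-0.04, -3.141, 0.001]
contact_force: [-1.0, -0.5, -1.2]
opening: 0.0097
finger_force: 25.0
```

Run:
```python
from h import *
st()
for p,z in(((645,203),.042),((560,145),.037),((553,230),.037)):
    w=ray("top",p[0]/4.4+239.6,p[1]/4.4+204.6,z)[:2];print(p,RS.T@(w-O))
```

```text
t 5.55 tcp [0.4674 0.3139 0.0576] F [-1.  -0.5 -1.2] open 0.009738593925670818 R [[-1.0, 0.025, -0.0], [0.025, 1.0, -0.0], [0.0, -0.0, -1.0]]
stand xy of tcp [-0.1043  0.0016] yaw of tool y 88.55213114531198
(645, 203) [ 0.05291098 -0.00164984]
(560, 145) [0.00763725 0.02091228]
(553, 230) [ 0.00988793 -0.02287232]
```

>>> move_arm(commands=[0,-0.004,0,0,0,0,-0.008,0,0,0,0,-0.012,0,0,0,0,-0.016,0,0,0,0,-0.019,0,0,0])

```text
time: 5.97
tcp_pos: [0.4669, 0.2948, 0.0576]
tool_rot: [-0.039, -3.141, 0.0]
contact_force: [0.3, -0.1, -1.2]
opening: 0.0098
finger_force: 25.0
```

Run:
```python
from h import *
st()
```

```text
t 5.9667 tcp [0.4669 0.2948 0.0576] F [ 0.3 -0.1 -1.2] open 0.009815847861317867 R [[-1.0, 0.025, -0.0], [0.025, 1.0, -0.0], [0.0, -0.0, -1.0]]
stand xy of tcp [-0.0852  0.0015] yaw of tool y 88.56319638259052
```

>>> move_arm(commands=[0,-0.002,0,0,0,0,-0.004,0,0,0,0,-0.006,0,0,0,0,-0.008,0,0,0,0,-0.01,0,0,0], squeeze=40)

```text
time: 6.38
tcp_pos: [0.4667, 0.2854, 0.0576]
tool_rot: [0.039, 3.141, 0.0]
contact_force: [0.1, -0.0, -2.5]
opening: 0.0098
finger_force: 40.0
```

>>> move_arm(commands=[0,-0.002,0,0,0,0,-0.004,0,0,0,0,-0.006,0,0,0,0,-0.008,0,0,0])

```text
time: 6.72
tcp_pos: [0.4671, 0.28, 0.0581]
tool_rot: [0.037, 3.139, 0.006]
contact_force: [0.2, 7.5, -1.0]
opening: 0.0099
finger_force: 40.0
```

>>> move_arm(commands=[0,-0.002,0,0,0,0,-0.004,0,0,0,0,-0.006,0,0,0,0,-0.006,0,0,0])

```text
time: 7.05
tcp_pos: [0.4673, 0.2744, 0.0582]
tool_rot: [0.036, 3.138, 0.008]
contact_force: [0.7, 7.7, -0.8]
opening: 0.0101
finger_force: 40.0
```

>>> move_arm(commands=[0,-0.002,0,0,0,0,-0.004,0,0,0,0,-0.006,0,0,0,0,-0.006,0,0,0])

```text
time: 7.38
tcp_pos: [0.4671, 0.2678, 0.0581]
tool_rot: [0.037, 3.139, 0.006]
contact_force: [1.7, 5.6, -2.0]
opening: 0.0099
finger_force: 40.0
```

>>> move_arm(commands=[0,-0.002,0,0,0,0,-0.004,0,0,0,0,-0.006,0,0,0,0,-0.008,0,0,0,0,-0.008,0,0,0])

```text
time: 7.8
tcp_pos: [0.4666, 0.259, 0.0579]
tool_rot: [0.037, 3.14, 0.004]
contact_force: [0.3, 5.1, -2.4]
opening: 0.0097
finger_force: 40.0
```

>>> move_arm(commands=[0,-0.0015,0,0,0,0,-0.003,0,0,0,0,-0.0045,0,0,0,0,-0.006,0,0,0,0,-0.006,0,0,0])

```text
time: 8.22
tcp_pos: [0.4663, 0.2529, 0.0578]
tool_rot: [0.037, 3.14, 0.004]
contact_force: [0.9, 4.2, -1.5]
opening: 0.0099
finger_force: 40.0
```

Run:
```python
from h import *
st()
```

```text
t 8.2167 tcp [0.4663 0.2529 0.0578] F [ 0.9  4.2 -1.5] open 0.009888762328720681 R [[-1.0, 0.024, 0.001], [0.024, 1.0, 0.002], [-0.001, 0.002, -1.0]]
stand xy of tcp [-0.0433  0.0019] yaw of tool y 88.63477140258219
```

>>> move_arm(commands=[0,-0.001,0,0,0,0,-0.002,0,0,0,0,-0.003,0,0,0,0,-0.003,0,0,0])

```text
time: 8.55
tcp_pos: [0.4657, 0.2482, 0.0576]
tool_rot: [-0.039, -3.141, 0.001]
contact_force: [0.3, 1.1, -2.4]
opening: 0.0101
finger_force: 40.0
```

>>> move_arm(commands=[0,-0.001,0,0,0,0,-0.002,0,0,0,0,-0.002,0,0,0])

```text
time: 8.8
tcp_pos: [0.4656, 0.2462, 0.0576]
tool_rot: [-0.039, -3.141, 0.0]
contact_force: [0.2, 2.1, -2.4]
opening: 0.0094
finger_force: 40.0
```

>>> move_arm(commands=[0,-0.0005,0,0,0,0,-0.001,0,0,0,0,-0.001,0,0,0])

```text
time: 9.05
tcp_pos: [0.4657, 0.2459, 0.0577]
tool_rot: [0.039, 3.141, 0.001]
contact_force: [0.0, 3.5, -2.3]
opening: 0.01
finger_force: 40.0
```

>>> move_arm(commands=[0,-0.0005,0,0,0,0,-0.001,0,0,0,0,-0.001,0,0,0])

```text
time: 9.3
tcp_pos: [0.4658, 0.2451, 0.0577]
tool_rot: [0.038, 3.141, 0.002]
contact_force: [0.2, 4.5, -1.9]
opening: 0.0097
finger_force: 40.0
```

>>> move_arm(commands=[0,-0.0005,0,0,0,0,-0.001,0,0,0,0,-0.001,0,0,0])

```text
time: 9.55
tcp_pos: [0.4659, 0.2449, 0.0578]
tool_rot: [0.038, 3.14, 0.003]
contact_force: [-0.6, 7.3, -1.4]
opening: 0.01
finger_force: 40.0
```

>>> move_arm(commands=[0,-0.0005,0,0,0,0,-0.001,0,0,0,0,-0.001,0,0,0])

```text
time: 9.8
tcp_pos: [0.466, 0.2448, 0.058]
tool_rot: [0.037, 3.14, 0.005]
contact_force: [-1.3, 9.4, -2.5]
opening: 0.0096
finger_force: 40.0
```

The plate is against the stop: the last two commanded millimetres only raised the force. I'll relieve the push, then let go.

>>> move_arm(commands=[0,0.001,0,0,0,0,0.002,0,0,0,0,0.003,0,0,0,0,0.0035,0,0,0,0,0.0035,0,0,0], squeeze=10)

```text
time: 10.22
tcp_pos: [0.4656, 0.2451, 0.0576]
tool_rot: [-0.04, -3.141, 0.002]
contact_force: [0.9, 1.0, -2.3]
opening: 0.0102
finger_force: 10.0
```

>>> move_arm(commands=[0,0,0,0,0.04,0,0,0,0,0.04,0,0,0,0,0.04,0,0,0,0,0.04,0,0,0,0,0.04])

```text
time: 10.63
tcp_pos: [0.4656, 0.2459, 0.0576]
tool_rot: [-0.039, -3.141, 0.0]
contact_force: [1.0, -0.0, 0.4]
opening: 0.0376
finger_force: 0.0
```

>>> move_arm(commands=[0,0,-0.02,0,0.04,0,0,-0.05,0,0.04,0,0,-0.08,0,0.04,0,0,-0.1,0,0.02,0,0,-0.1,0,0])

```text
time: 11.05
tcp_pos: [0.4671, 0.2468, 0.1613]
tool_rot: [0.039, 3.136, 0.005]
contact_force: [0.7, -0.0, -0.3]
opening: 0.0309
finger_force: 0.0
```

Run:
```python
from h import *
st()
im=robot.camera("scene");cv2.imwrite("pics/s4.png",cv2.resize(im[180:260,270:400],(795,489),interpolation=cv2.INTER_CUBIC))
```

```text
t 11.05 tcp [0.4671 0.2468 0.1613] F [ 0.7 -0.  -0.3] open 0.030891711816610646 R [[-1.0, 0.025, 0.005], [0.025, 1.0, 0.003], [-0.005, 0.003, -1.0]]
stand xy of tcp [-0.0373  0.0029] yaw of tool y 88.55878435393693
```

View pics/s4.png

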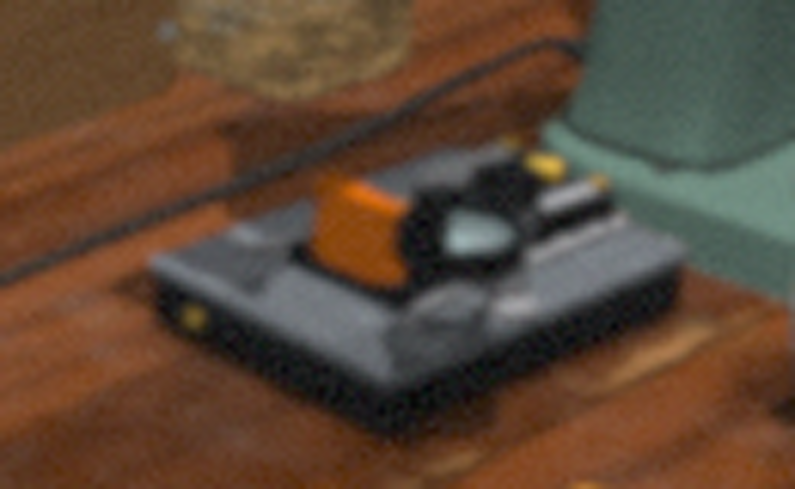

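The crop shows the plate seated with the tab upright at (360,235) and free, and the loupe ring at (475,235) still aside. Before swinging the loupe I'll check how much room there is to the grinder and confirm the knob position.

Run:
```python
from h import *
for z in(.03,.17,.25,.3):
    print(z,[ (RS.T@(ray("top",u,v,z)[:2]-O)).round(3) for u,v in((408,240),(445,215))])
post=O+RS@[-.01,-.052]
for z in (.095,.106):
    w=ray("top",357/4.4+239.6,290/4.4+204.6,z)[:2];print("knob",w,RS.T@(w-post))
for ph in(1.75,1.87,2.0):
    p=np.array([-.01-.079*np.sin(ph),-.052+.079*np.cos(ph)]);print(ph,p,(proj("top",[*(O+RS@p),.106])[0]-[239.6,204.6])*4.4,(proj("scene",[*(O+RS@p),.106])[0]-[270,180])*6.115)
shift(-.0855,-.0753,.16)
```

```text
0.03 [array([0.102, 0.034]), array([0.179, 0.107])]
0.17 [array([0.061, 0.005]), array([0.126, 0.066])]
0.25 [array([ 0.038, -0.012]), array([0.096, 0.043])]
0.3 [array([ 0.023, -0.022]), array([0.077, 0.029])]
knob [0.38980404 0.29923656] [-0.07781414 -0.02366404]
knob [0.38885756 0.30016418] [-0.07871835 -0.0246329 ]
1.75 [-0.08773489 -0.06608144] [362.69916341 267.80682693] [408.8491651  181.24638754]
1.87 [-0.08549015 -0.07528599] [364.34448648 288.38319291] [434.69650758 188.51773661]
2.0 [-0.0818345 -0.0848756] [368.88497021 310.46280841] [464.58444414 195.08817536]
t 11.1 tcp [0.4666 0.2464 0.1595] F [ 0.5 -0.1 -0.5] open 0.027295945427041283 R [[-1.0, 0.025, 0.003], [0.025, 1.0, 0.002], [-0.003, 0.002, -1.0]]
stand xy of tcp [-0.0369  0.0024] yaw of tool y 88.5602465711664
shift [ 0.0777  0.0486 -0.0006]
```

>>> move_arm(commands=[0.03,0.015,0,0,0,0.06,0.03,0,0,0,0.09,0.045,0,0,0,0.107,0.051,0,0,0,0.107,0.051,0,0,0])

```text
time: 11.52
tcp_pos: [0.3559, 0.3007, 0.1566]
tool_rot: [-0.031, -3.139, 0.002]
contact_force: [-0.1, -0.4, 0.1]
opening: 0.0003
finger_force: 0.0
```

>>> move_arm(commands=[0,0,0.03,0,0,0,0,0.052,0,0,0,0,0.052,0,0,0,0,0.052,0,0])

```text
time: 11.85
tcp_pos: [0.3597, 0.2987, 0.1044]
tool_rot: [-0.039, -3.139, 0.005]
contact_force: [0.8, -0.4, -0.5]
opening: 0.0003
finger_force: 0.0
```

Run:
```python
from h import *
shift(-.092,-.075,.107)
```

```text
t 11.85 tcp [0.3597 0.2987 0.1044] F [ 0.8 -0.4 -0.5] open 0.0003049893350174786 R [[-1.0, 0.025, -0.002], [0.025, 1.0, -0.003], [0.002, -0.003, -1.0]]
stand xy of tcp [-0.0865 -0.1058] yaw of tool y 88.56972401615192
shift [-0.0308  0.0055 -0.0026]
```

>>> move_arm(commands=[-0.01,0.001,-0.002,0,0,-0.018,0.002,-0.002,0,0,-0.026,0.003,-0.002,0,0,-0.034,0.003,-0.002,0,0,-0.042,0.003,-0.002,0,0])

```text
time: 12.27
tcp_pos: [0.4036, 0.3018, 0.1083]
tool_rot: [0.04, 3.14, 0.002]
contact_force: [-0.5, 1.8, -0.2]
opening: 0.0007
finger_force: 0.4
```

>>> move_arm(commands=[-0.009,-0.001,0,0,0,-0.018,-0.004,0,0,0,-0.027,-0.007,0,0,0,-0.036,-0.011,0,0,0,-0.045,-0.0165,0,0,0])

```text
time: 12.68
tcp_pos: [0.4475, 0.2835, 0.1075]
tool_rot: [-0.039, -3.141, 0.0]
contact_force: [0.1, -0.0, 0.3]
opening: 0.0005
finger_force: 0.3
```

Run:
```python
from h import *
shift(-.072,-.019,.107)
im=robot.camera("scene");cv2.imwrite("pics/s5.png",cv2.resize(im[150:260,250:400],(795,583),interpolation=cv2.INTER_CUBIC))
for ph in(1.2,.9,.7):
    p=np.array([-.01-.079*np.sin(ph),-.052+.079*np.cos(ph)]);print(ph,p,(proj("scene",[*(O+RS@p),.1])[0]-[250,150])*5.3)
```

```text
t 12.6833 tcp [0.4475 0.2835 0.1075] F [ 0.1 -0.   0.3] open 0.0005066758906687322 R [[-1.0, 0.025, -0.0], [0.025, 1.0, -0.0], [0.0, -0.0, -1.0]]
stand xy of tcp [-0.0735 -0.0176] yaw of tool y 88.57894424242185
shift [ 0.0014 -0.0015  0.0005]
1.2 [-0.08363109 -0.02337374] [384.28162917 292.25797596]
0.9 [-0.07188283 -0.00289281] [367.14113395 268.43803612]
0.7 [-0.0608932   0.00842253] [365.76494942 252.9045489 ]
```

View pics/s5.png

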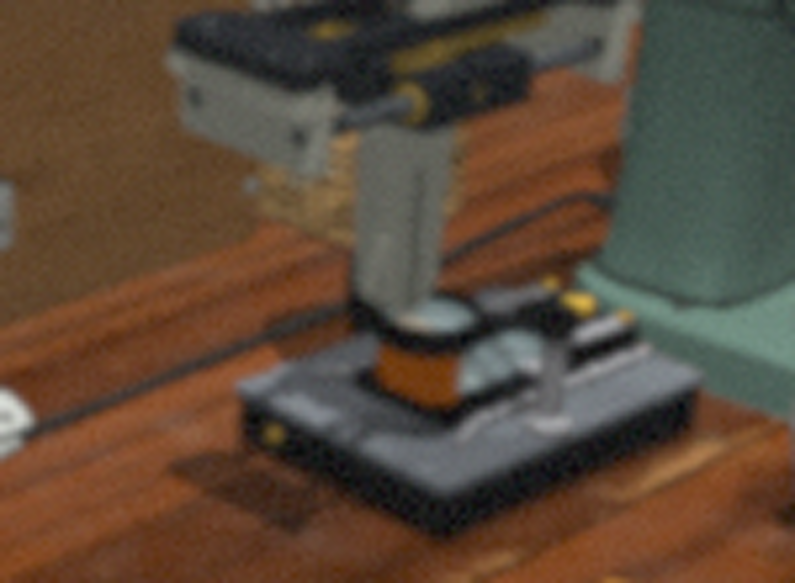

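The ring now shows at (435,325) over the tab, so the loupe is about half way. I'll go round to the knob's -x side and push it along +x.

>>> move_arm(commands=[0.007,0,0,0,0,0.007,0.015,0,0,0,0.007,0.033,0,0,0,-0.005,0.034,0,0,0,-0.018,0.034,0,0,0])

```text
time: 13.15
tcp_pos: [0.4645, 0.3201, 0.1078]
tool_rot: [-0.032, -3.141, -0.001]
contact_force: [0.7, -0.3, 0.7]
opening: 0.0006
finger_force: 0.0
```

>>> move_arm(commands=[-0.003,-0.01,0,0,0,-0.008,-0.02,0,0,0,-0.013,-0.028,0,0,0,-0.019,-0.038,0,0,0,-0.023,-0.047,0,0,0])

```text
time: 13.57
tcp_pos: [0.4879, 0.2679, 0.1077]
tool_rot: [0.041, 3.141, -0.001]
contact_force: [1.2, 0.6, -0.5]
opening: 0.0006
finger_force: 0.5
```

Run:
```python
from h import *
shift(-.0345,.026,.107)
```

```text
t 13.5667 tcp [0.4879 0.2679 0.1077] F [ 1.2  0.6 -0.5] open 0.0005758847222047721 R [[-1.0, 0.026, 0.0], [0.026, 1.0, -0.001], [-0.0, -0.001, -1.0]]
stand xy of tcp [-0.0589  0.0232] yaw of tool y 88.49899483179925
shift [-0.0029 -0.0244  0.0007]
```

Force contact is visible, so the knob is being pushed. Now the last part, slowly up to the end stop.

>>> move_arm(commands=[-0.001,-0.006,0,0,0,-0.002,-0.012,0,0,0,-0.003,-0.017,0,0,0,-0.003,-0.02,0,0,0,-0.003,-0.022,0,0,0])

```text
time: 13.98
tcp_pos: [0.4894, 0.2474, 0.1076]
tool_rot: [-0.039, -3.141, 0.001]
contact_force: [0.6, 0.2, -0.5]
opening: 0.0003
finger_force: 0.3
```

>>> move_arm(commands=[0,-0.001,0,0,0,0,-0.002,0,0,0,0,-0.003,0,0,0,0,-0.003,0,0,0])

```text
time: 14.32
tcp_pos: [0.4895, 0.245, 0.1076]
tool_rot: [-0.038, -3.141, 0.0]
contact_force: [-0.1, 0.4, -0.0]
opening: 0.0007
finger_force: 0.2
```

>>> move_arm(commands=[0,-0.001,0,0,0,0,-0.002,0,0,0,0,-0.003,0,0,0,0,-0.003,0,0,0])

```text
time: 14.65
tcp_pos: [0.4896, 0.2421, 0.1077]
tool_rot: [0.039, 3.141, 0.001]
contact_force: [0.7, 1.5, -1.2]
opening: 0.0002
finger_force: 0.6
```

>>> move_arm(commands=[0,-0.001,0,0,0,0,-0.002,0,0,0,0,-0.003,0,0,0,0,-0.003,0,0,0])

```text
time: 14.98
tcp_pos: [0.4896, 0.2415, 0.1078]
tool_rot: [0.036, 3.14, 0.006]
contact_force: [-0.5, 8.5, -3.0]
opening: 0.0005
finger_force: 4.3
```

>>> move_arm(commands=[0,0.008,0,0,0,0,0.02,0,0,0,0,0.025,-0.03,0,0,0,0.025,-0.07,0,0,0,0.025,-0.1,0,0])

```text
time: 15.4
tcp_pos: [0.4897, 0.2649, 0.2093]
tool_rot: [-0.037, -3.14, 0.001]
contact_force: [0.0, 0.6, 0.3]
opening: 0.0004
finger_force: 0.0
```

>>> move_arm(commands=[0.02,0.04,-0.02,0,0,0.04,0.08,-0.03,0,0,0.06,0.115,-0.03,0,0,0.08,0.15,-0.03,0,0,0.1,0.185,-0.03,0,0])

```text
time: 15.82
tcp_pos: [0.3968, 0.447, 0.2383]
tool_rot: [0.04, 3.141, -0.0]
contact_force: [0.9, -1.1, 0.2]
opening: 0.0005
finger_force: 0.0
```

>>> move_arm(commands=[0.02,0.03,0,0,0,0.04,0.06,0,0,0,0.05,0.1,0,0,0,0.05,0.12,0,0,0,0.05,0.12,0,0,0])

```text
time: 16.23
tcp_pos: [0.3479, 0.5718, 0.2372]
tool_rot: [-0.03, -3.14, -0.003]
contact_force: [-0.3, -0.7, -0.4]
opening: 0.0006
finger_force: 0.0
```

Run:
```python
from h import *
st()
for n,roi in(("top",(310,205,420,290)),("scene",(270,185,390,260))):
    im=robot.camera(n);cv2.imwrite(f"pics/f_{n}.png",im)
    m=orange(im,roi);k,l,s,c=cv2.connectedComponentsWithStats(m)
    for i in range(1,k):
        if s[i,4]>4:
            u,v=c[i]+roi[:2];print(n,s[i,4],(u,v),"stand@.06",(RS.T@(ray(n,u,v,.06)[:2]-O)).round(4))
def px(n,x,y,z): return proj(n,[*(O+RS@[x,y]),z])[0].round(1)
print("tab expected px",px("top",-.036,.0,.06),px("scene",-.041,0,.05))
# loupe knob darkness at expected place
im=cv2.imread("pics/f_top.png");g=cv2.cvtColor(im,cv2.COLOR_BGR2GRAY)
for j in(0,.07,.15,.3):
    p=px("top",-.01-.079*np.sin(j),-.052+.079*np.cos(j),.106);print(j,p,g[int(round(p[1]))-1:int(round(p[1]))+2,int(round(p[0]))-1:int(round(p[0]))+2].mean())
u,v=px("top",-.01,.027,.106).astype(int);print(g[v-5:v+6,u-7:u+8])
```

```text
t 16.2333 tcp [0.3479 0.5718 0.2372] F [-0.3 -0.7 -0.4] open 0.0005568214519872687 R [[-1.0, 0.019, -0.001], [0.019, 1.0, 0.002], [0.001, 0.002, -1.0]]
stand xy of tcp [-0.3592 -0.1242] yaw of tool y 88.89124915505107
top 6 (np.float64(406.1666666666667), np.float64(217.83333333333334)) stand@.06 [0.0834 0.0762]
top 48 (np.float64(348.6666666666667), np.float64(241.5625)) stand@.06 [-0.0347  0.0005]
top 33 (np.float64(319.06060606060606), np.float64(281.75757575757575)) stand@.06 [-0.0847 -0.0968]
top 34 (np.float64(330.2647058823529), np.float64(286.3529411764706)) stand@.06 [-0.0596 -0.102 ]
top 35 (np.float64(341.85714285714283), np.float64(284.9142857142857)) stand@.06 [-0.0357 -0.0945]
top 12 (np.float64(320.1666666666667), np.float64(287.6666666666667)) stand@.06 [-0.0804 -0.1086]
scene 5 (np.float64(324.2), np.float64(209.4)) stand@.06 [-0.0297  0.0195]
tab expected px [348.1 241.7] [326.9 217.8]
0 [365.8 228.1] 39.333333333333336
0.07 [363.2 227.7] 39.22222222222222
0.15 [360.2 227.5] 117.33333333333333
0.3 [354.5 227.7] 151.88888888888889
[[150 148 147 146 148 148 149 152 154 156 155 158 159 145 130]
 [149 149 146 147 148 150 153 146 138 149 157 155 153 152 151]
 [149 149 149 150 156 143 121 101  86 107 128 128 140 151 148]
 [150 150 151 158 147 102  47  25  26  36  60  77 125 152 148]
 [150 154 146 130  97  48  34  40  37  33  37  69 128 153 149]
 [153 157 126  56  14  34  43  42  41  38  28  65 130 151 148]
 [142 156 115  16   2  34  47  45  40  38  30  63 128 150 148]
 [189 184 125   8   1  27  45  48  42  34  48 101 139 149 147]
 [243 234 157   0   8  14  29  28  37  79 113 138 148 146 146]
 [184 183 127  12  14  11   6  16  83 128 179 187 155 147 137]
 [ 26   8  19  33  28  13  18  30  88 121 174 211 204 193 180]]
```

```bash
python3 -c "
from station import robot
print(robot.finish_job())"
```

```text
the job is handed in; nothing more can be done
None
```

I handed the job in at about 16 s of the 72 s: the plate is pushed home against the stop and released, and the loupe is swung to its end stop. I never saw the clips in their notches; I judged that from the push force (about 4 N, dipping to 1 N, then rising at the stop), and the hand-in returned no verdict.

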